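# Spread the washed stoppers out to dry

### The arm

A 6-joint arm with a two-finger parallel gripper is mounted at the origin on the work surface. World frame = base frame: x ahead of the robot, y to its left, z up, the work surface at z = 0. Lengths are in m, angles in rad, forces in N, time in s.
With the tool pointing down it reaches from about 0.225 to 0.875 m from the base axis. Payload 3.4 kg.
Tool frame: the origin (TCP) lies where the fingers leave the gripper's body, on its centre line; the fingertips stand 73 mm ahead of it and the grasp point (between the pads) lies 54 mm ahead of it (manip.pinch_z is the distance from the TCP to the grasp point, in m); z points along the fingers, y is the line along which they close (so a half turn about z gives the same grasp; the last joint's range is limited). The gripper opens to 85 mm and grips with 20 to 120 N. Pads are 22 mm wide; open, the fingers measure 114 mm over their backs; the gripper's body (76 mm by 85 mm) begins 54 mm behind the grasp point. The pads swing forward as they close: fully open they stand 13 mm farther back than shut.
Start: joints at [-0.121, 0.276, 1.505, -0, 1.361, -0.121], TCP at [0.575, -0, 0.304] pointing down, gripper open.
Joint ranges: [-2.89, 2.89], [-0.75, 2.08], [0.22, 2.7], [-1.18, 4.32], [0.11, 2.71], [-2.7, 2.7]. Speed limits (rad/s): [2.57, 2.57, 3.14, 3.14, 3.14, 3.14].

### API

Orientations are given as a unit quaternion [w, x, y, z].
In Python, from rig import readout, imaging, manip gives the robot as it stands. The module is installed in compiled form; this text tells all that it offers.
- The arm moves only by the tool servo_tool, never from a script. Its argument "moves" is a list of rows, each an object with "dp": the shift along the tool's x, y, z in units of 0.2 m (1.0 is 0.2 m), a list of three; "delta_rot": the turn, a rotation vector about the tool's x, y, z in units of 0.1 rad (1.0 is 0.1 rad), a list of three; "fingers": the opening, from 0 (shut) to 1 (fully open). In form: [{"dp": [dx, dy, dz], "delta_rot": [wx, wy, wz], "fingers": fingers}, ...]. A call has 1 to 5 rows; each row shifts and turns the commanded pose from where the row before left it, along the tool's axes as they then stand; what a row does not reach is not made up. A row lasts 1/10 s, in which the tool goes at most 50 mm and 8.59 degrees, less where a joint would pass 70% of its speed; a pose out of reach is approached as far as the arm can. A call with a number of a shift or a turn outside -1 to 1 is refused whole. A call with a gripper value outside its range is refused whole. The fingers move at their own pace and stop on an object; "force" is the grip in N (left out, the last holds). Time passes only in rows, so rows that do not move let the fingers close. It gives the time, the measured TCP pose, the force, the opening and the grip force at its end, in the units of the state.
- readout.get_state(): the state, without advancing time (a new reading comes with each control period).
- imaging.get_image(name): name is "scene" or "side" or "wrist"; returns (picture, depth): 420x560x3 uint8, red, green, blue; 420x560 float32, m along the optical axis (not along the pixel's ray), 0 where there is no reading.
- imaging.calibration(name): a dict with "intrinsics" (3x3 intrinsics, pixels), "R" (3x3) and "t" (3): a world point X has camera coordinates R X + t; the wrist camera has in their place "hand_eye" (4x4, takes a point from camera to tool coordinates, whose origin is the TCP and whose axes are the flange's). Camera axes: x right, y down, z forward; pixel columns grow to the right and rows downward; lengths in m; the calibration is good to about 2 mm. A picture is of the moment at which its call begins: read the wrist's pose just before it. calibration takes no time and is no camera call.
- manip.sign_off(): hands the job in; it is judged then, once.
The state is a dict: "clock": time; "qpos": joint angles; "qd": joint speeds; "effort": joint torques, N m; "position": TCP position; "ee_rot": TCP orientation; "contact_force": force on the tool from outside, world axes, zero at the start; "moment": the same for the moment, N m; "width": finger opening in m; "gripper_force": force on a finger pad.
Only numpy, scipy, OpenCV 4.12 (cv2) and the standard library are available. Lean on these libraries where they do the work, as an engineer would, in place of code of your own. Each camera call takes 0.05 s, during which the arm holds its last target. There are 200 camera calls.

### The job

Get the washed stoppers ready to dry: take the paddle that lies across the drying tray and stand it in the steel beaker, blade up, and spread the heap of five stoppers evenly over the whole floor of the tray, in a single layer, each standing on one of its flat ends and with at least two centimetres clear between any two. Leave the beaker standing upright and do not disturb the other things on the bench.

Things in the scene. Friction and masses are not known exactly. Their poses are not given: they have to be found in the camera images.
- tray: shallow aluminium drying tray, fixed on the bench; outside 210 mm (its x) by 330 mm (its y) by 30 mm high, walls and floor 5 mm thick, so the inside is 200 x 320 mm. Origin: centre of its underside; x and y along its sides, z up. The heap of stoppers is in one half (its +y or -y half), the paddle lies across the other half.
- beaker: straight round stainless steel beaker, open at the top, 110 mm high, 78 mm outside and 70 mm inside diameter, inner floor 8 mm above its underside, 0.7 kg, standing loose on the bench to the left or right of the tray. Origin: centre of its underside; z up.
- paddle: flat wooden stirring paddle, 250 mm long (x), 12 mm thick (z), about 90 g; starts lying flat across the tray's long rims (30 mm above the bench), handle end overhanging the near rim, blade away from the robot. Origin: its middle; +x points to the blade end. Handle 18 mm wide from x = -125 to +45 mm, blade 44 mm wide from +45 to +125 mm; centre of mass at x = about +27 mm.
- paddle_end (a point): centre of the paddle's handle end (x = -125 mm on the paddle)
- stopper1: one of five identical red-brown rubber stoppers, slightly tapered: 60 mm diameter at the wide end, 52 mm at the narrow end, 45 mm high, about 130 g, solid. Origin: its centre, on the axis at half height; z along the axis towards the narrow end. At the start they are heaped: four stand close together on the tray's floor, wide end down, and one stands on top of those.
- stopper2: one of five identical red-brown rubber stoppers, slightly tapered: 60 mm diameter at the wide end, 52 mm at the narrow end, 45 mm high, about 130 g, solid. Origin: its centre, on the axis at half height; z along the axis towards the narrow end. At the start they are heaped: four stand close together on the tray's floor, wide end down, and one stands on top of those.
- stopper3: one of five identical red-brown rubber stoppers, slightly tapered: 60 mm diameter at the wide end, 52 mm at the narrow end, 45 mm high, about 130 g, solid. Origin: its centre, on the axis at half height; z along the axis towards the narrow end. At the start they are heaped: four stand close together on the tray's floor, wide end down, and one stands on top of those.
- stopper4: one of five identical red-brown rubber stoppers, slightly tapered: 60 mm diameter at the wide end, 52 mm at the narrow end, 45 mm high, about 130 g, solid. Origin: its centre, on the axis at half height; z along the axis towards the narrow end. At the start they are heaped: four stand close together on the tray's floor, wide end down, and one stands on top of those.
- stopper5: one of five identical red-brown rubber stoppers, slightly tapered: 60 mm diameter at the wide end, 52 mm at the narrow end, 45 mm high, about 130 g, solid. Origin: its centre, on the axis at half height; z along the axis towards the narrow end. At the start they are heaped: four stand close together on the tray's floor, wide end down, and one stands on top of those.
- sample_bottle: bystander, loose on the bench: capped amber sample bottle, 60 mm diameter, 140 mm tall, on the side of the tray away from the beaker. Origin: centre of its underside.
- jar: bystander, loose on the bench: capped glass jar, 68 mm diameter, 85 mm tall. Origin: centre of its underside.
- can: bystander, loose on the bench: grey can, 66 mm diameter, 115 mm tall. Origin: centre of its underside.
- jug: bystander, loose on the bench: grey oil jug with black cap, 85 x 120 mm, 218 mm tall. Origin: centre of its underside.
- carton: bystander, loose on the bench: cardboard carton, 100 x 140 x 60 mm. Origin: centre of its underside.
- glass_beaker: bystander, loose on the bench: empty glass beaker, 80 mm diameter, 90 mm tall. Origin: centre of its underside.
There are look-alikes about, which are no part of the job. What is shaped like the stopper3 but purple or yellow is not meant.

How it is judged:
At the end, for the whole second after the job is handed in: Stoppers at rest on the tray floor, upright within 0.15 rad (either end), centres over 78 mm apart, some beyond 70 mm towards each short end and 20 mm towards each long side. Paddle at rest in the beaker, handle end down (under 40 mm up), leaning under 0.65 rad; beaker within 0.1 rad of upright (z of stopper1 in the frame of tray between 0.02 and 0.031 m and (angle between stopper1's own z axis and vertical below 0.15 rad or angle between stopper1's own z axis and vertical above 2.99 rad) and linear speed of each of stopper1, stopper2, stopper3, stopper4, stopper5, paddle below 0.02 m/s and x of stopper1 in the frame of tray between -0.08 and 0.08 m and y of stopper1 in the frame of tray between -0.14 and 0.14 m and z of stopper2 in the frame of tray between 0.02 and 0.031 m and (angle between stopper2's own z axis and vertical below 0.15 rad or angle between stopper2's own z axis and vertical above 2.99 rad) and x of stopper2 in the frame of tray between -0.08 and 0.08 m and y of stopper2 in the frame of tray between -0.14 and 0.14 m and z of stopper3 in the frame of tray between 0.02 and 0.031 m and (angle between stopper3's own z axis and vertical below 0.15 rad or angle between stopper3's own z axis and vertical above 2.99 rad) and x of stopper3 in the frame of tray between -0.08 and 0.08 m and y of stopper3 in the frame of tray between -0.14 and 0.14 m and z of stopper4 in the frame of tray between 0.02 and 0.031 m and (angle between stopper4's own z axis and vertical below 0.15 rad or angle between stopper4's own z axis and vertical above 2.99 rad) and x of stopper4 in the frame of tray between -0.08 and 0.08 m and y of stopper4 in the frame of tray between -0.14 and 0.14 m and z of stopper5 in the frame of tray between 0.02 and 0.031 m and (angle between stopper5's own z axis and vertical below 0.15 rad or angle between stopper5's own z axis and vertical above 2.99 rad) and x of stopper5 in the frame of tray between -0.08 and 0.08 m and y of stopper5 in the frame of tray between -0.14 and 0.14 m and horizontal distance between each of stopper2, stopper3, stopper4, stopper5 and stopper1 above 0.078 m and horizontal distance between each of stopper3, stopper4, stopper5 and stopper2 above 0.078 m and horizontal distance between each of stopper4, stopper5 and stopper3 above 0.078 m and horizontal distance between stopper5 and stopper4 above 0.078 m and y of any of stopper1, stopper2, stopper3, stopper4, stopper5 in the frame of tray above 0.07 m and y of any of stopper1, stopper2, stopper3, stopper4, stopper5 in the frame of tray below -0.07 m and x of any of stopper1, stopper2, stopper3, stopper4, stopper5 in the frame of tray above 0.02 m and x of any of stopper1, stopper2, stopper3, stopper4, stopper5 in the frame of tray below -0.02 m and z of paddle_end in the frame of beaker between 0 and 0.04 m and horizontal distance between paddle_end and beaker below 0.036 m and angle between paddle's own x axis and vertical below 0.65 rad and angle between beaker's own z axis and vertical below 0.1 rad); the robot touches nothing.
It fails at once if another thing on the bench (bottle, jar, can, jug, carton, glass beaker) is moved more than 30 mm (distance of any of sample_bottle, jar, can, jug, carton, glass_beaker from where it was at the start of the episode above 0.03 m).
It also fails if it takes over 72 s, if anything falls off the work surface, if the arm or the gripper's body presses on something with over 40 N, if the wrist force passes 120 N, or if a joint passes its speed limit or range.

## Working session

There is one attempt and no reset: what is moved stays moved. The work goes in short steps, Python scripts to look and compute and a tool call to move; the robot and the scene stay as the last step left them, time stands still between calls to the robot, and variables do not carry over. Pictures are saved under pics/ and viewed, at most 10 in all, crops included, and the job is handed in when it is done.

Besides the shell and the picture viewer there is one more tool, called after "Request:" as name(argument=value, ...) on one line, values as JSON. servo_tool: Moves the arm, as the interface text tells. Its arguments: {"type":"object","properties":{"moves":{"type":"array"},"force":{"type":"number"}},"required":["moves"]}

```bash
mkdir -p pics
cat > h.py <<'E'
import numpy as np, cv2
from rig import readout, imaging, manip
from scipy.spatial.transform import Rotation as Ro
def cloud(name):
    s=readout.get_state(); im,d=imaging.get_image(name); c=imaging.calibration(name)
    K=np.array(c["intrinsics"]); v,u=np.mgrid[:d.shape[0],:d.shape[1]]
    P=np.stack([(u-K[0,2])/K[0,0]*d,(v-K[1,2])/K[1,1]*d,d],-1)
    if "R" in c: P=(P-np.array(c["t"]))@np.array(c["R"])
    else:
        T=np.array(c["hand_eye"]); P=P@T[:3,:3].T+T[:3,3]
        q=s["ee_rot"]; P=P@Ro.from_quat([q[1],q[2],q[3],q[0]]).as_matrix().T+s["position"]
    P[d==0]=np.nan
    return im,P
def save(n,im): cv2.imwrite("pics/"+n+".png",im[:,:,::-1])
E
python3 - <<'E'
from h import *
s=readout.get_state(); print(s)
for n in("scene","side","wrist"):
    im,P=cloud(n); save(n,im); np.save(n,P); np.save(n+"_im",im)
E
```

```text
{'clock': 0.0, 'qpos': array([-1.20986598e-01,  2.76589072e-01,  1.50614762e+00, -2.92403057e-05,
        1.36065201e+00, -1.20967761e-01]), 'qd': array([-0.00080836, -0.00136472,  0.00154212,  0.0012695 ,  0.00054279,
        0.00018516]), 'effort': array([ 6.20495921e-04, -4.16768074e+01, -2.45808578e+01, -1.52056768e-04,
        1.11346930e-02,  1.69860516e-05]), 'position': array([5.74609165e-01, 4.14263657e-05, 3.03037171e-01]), 'ee_rot': array([-6.98177659e-04,  7.07110990e-01,  7.07102002e-01, -5.64980583e-04]), 'contact_force': array([ 0.39952067,  0.27463677, -0.21204732]), 'moment': array([-0.0100693 , -0.00387664,  0.01664075]), 'gripper_force': 0.0, 'width': 0.08505247655829482}
```

View pics/scene.png

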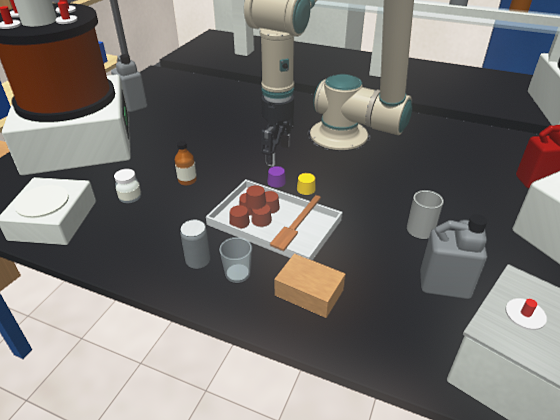

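View pics/wrist.png

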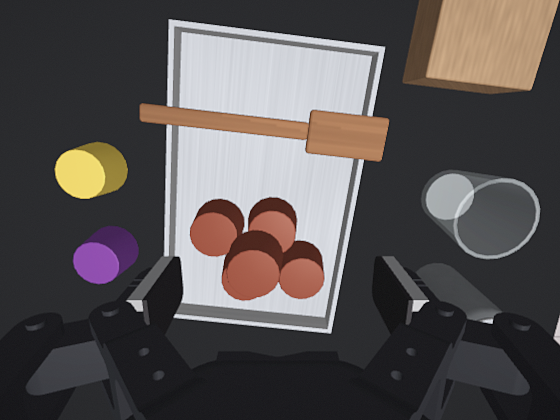

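The scene picture shows the red-brown heap at about (255,205), with the paddle at (297,222). The steel beaker is at (425,213), on the robot's left. The purple (276,177) and yellow (306,183) look-alikes stand outside the tray. In the wrist picture the top stopper is at (250,272), with lower ones at (214,233), (272,225) and (300,275). Next I'll measure all of these.

```bash
python3 - <<'E'
from h import *
for n in("scene","side","wrist"):
    P=np.load(n+".npy"); im=np.load(n+"_im.npy"); hsv=cv2.cvtColor(im,cv2.COLOR_RGB2HSV)
    z=P[...,2]; x=P[...,0]; y=P[...,1]
    box=(x>.2)&(x<.9)&(abs(y)<.6)
    print(n)
    red=((hsv[...,0]<10)|(hsv[...,0]>174))&(hsv[...,1]>100)&box&(z>.03)
    for lo,hi in((.04,.06),(.085,.105)):
        m=(red&(z>lo)&(z<hi)).astype(np.uint8)
        k,l,st,ce=cv2.connectedComponentsWithStats(m)
        for i in range(1,k):
            if st[i,4]>40:
                q=P[l==i]; (c,r)=cv2.minEnclosingCircle(q[:,:2].astype(np.float32)); print(" stop",lo,ce[i].round(),st[i,4],np.round(c,3),round(r,3),np.median(q[:,2]).round(3))
    wood=(hsv[...,0]>5)&(hsv[...,0]<18)&(hsv[...,1]>80)&(z>.035)&(z<.05)&box&(y>-.05)&(y<.3)
    if n=="wrist":
        k,l,st,ce=cv2.connectedComponentsWithStats(wood.astype(np.uint8))
        for i in range(1,k):
            if st[i,4]>300:
                q=P[l==i]; print(" wood",ce[i],st[i,4],[np.round(a,3) for a in cv2.minAreaRect(q[:,:2].astype(np.float32))],np.median(q[:,2]))
        # tray rim
        m=(z>.025)&(z<.034)&(hsv[...,1]<60)&box&(x<.68)
        q=P[m]; print(" tray",len(q),[np.round(a,3) for a in cv2.minAreaRect(q[:,:2].astype(np.float32))], np.percentile(q,[0,100],axis=0).round(3))
    # beaker & tall things
    m=((z>.095)&(z<.125)&box).astype(np.uint8)
    k,l,st,ce=cv2.connectedComponentsWithStats(m)
    for i in range(1,k):
        if st[i,4]>30:
            q=P[l==i]; (c,r)=cv2.minEnclosingCircle(q[:,:2].astype(np.float32)); print(" tall",ce[i].round(),st[i,4],np.round(c,3),round(r,3),q[:,2].max().round(3))
E
python3 - <<'E'
import cv2,sys
sys.path.insert(0,'.')
a=cv2.imread('pics/wrist.png')[190:330,150:370]; cv2.imwrite('pics/w2.png',cv2.resize(a,None,fx=3.5,fy=3.5,interpolation=2))
E
```

```text
scene
 stop 0.04 [253. 207.] 602 [ 0.556 -0.084] 0.081 0.05
 stop 0.085 [255. 192.] 198 [ 0.554 -0.081] 0.027 0.095
 tall [183. 155.] 127 [ 0.481 -0.362] 0.023 0.124
 tall [255. 191.] 99 [ 0.554 -0.081] 0.027 0.099
 tall [427. 201.] 321 [0.422 0.373] 0.042 0.113
 tall [193. 231.] 477 [ 0.778 -0.145] 0.034 0.12
 tall [452. 264.] 575 [0.613 0.464] 0.068 0.125
 tall [475. 360.] 384 [0.887 0.535] 0.033 0.125
side
 stop 0.04 [261. 256.] 628 [ 0.535 -0.078] 0.062 0.05
 stop 0.04 [292. 259.] 309 [ 0.598 -0.112] 0.027 0.05
 stop 0.085 [270. 240.] 304 [ 0.549 -0.082] 0.028 0.095
 tall [308. 104.] 297 [0.812 0.527] 0.067 0.125
 tall [244. 124.] 140 [0.578 0.453] 0.057 0.125
 tall [198. 142.] 251 [0.418 0.373] 0.043 0.114
 tall [368. 240.] 547 [ 0.773 -0.147] 0.033 0.119
 tall [270. 239.] 137 [ 0.546 -0.082] 0.027 0.099
 tall [262. 348.] 354 [ 0.471 -0.367] 0.025 0.125
wrist
 stop 0.04 [240. 230.] 3159 [ 0.537 -0.054] 0.057 0.048
 stop 0.04 [301. 276.] 1579 [ 0.601 -0.11 ] 0.027 0.048
 stop 0.04 [232. 287.] 269 [ 0.533 -0.115] 0.025 0.048
 stop 0.085 [253. 271.] 2201 [ 0.551 -0.08 ] 0.027 0.093
 wood [440.54021448  53.42493298] 746 [array([0.744, 0.108]), array([0.055, 0.12 ]), np.float64(48.712)] 0.04270672122631319
 wood [288.77116087 128.54692711] 6297 [array([0.561, 0.056]), array([0.044, 0.249]), np.float64(83.49)] 0.040165609717747464
 wood [271.97797357 219.35682819] 681 [array([ 0.569, -0.039]), array([0.021, 0.05 ]), np.float64(89.897)] 0.048078783419392035
 wood [212.70546737 220.20282187] 567 [array([ 0.506, -0.04 ]), array([0.019, 0.048]), np.float64(89.947)] 0.04806038489809439
 tray 4651 [array([ 0.548, -0.021]), array([0.331, 0.227]), np.float64(83.364)] [[ 0.443 -0.197  0.025]
 [ 0.679  0.155  0.034]]
 tall [482. 313.] 440 [ 0.775 -0.119] 0.018 0.115
```

View pics/w2.png

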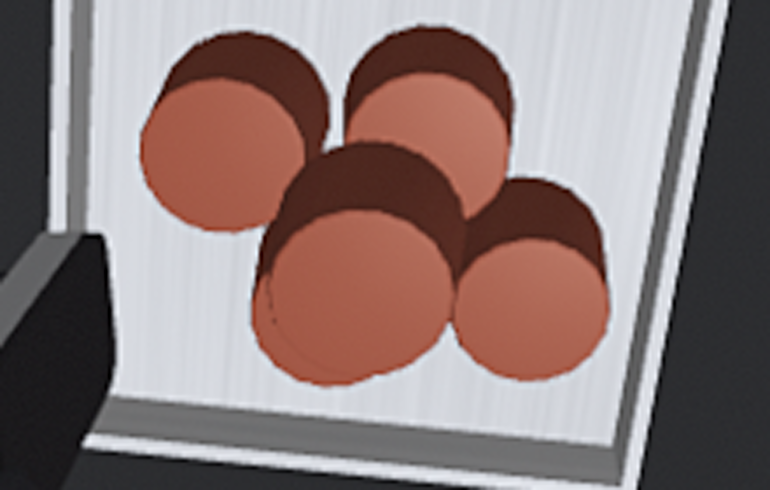

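View pics/side.png

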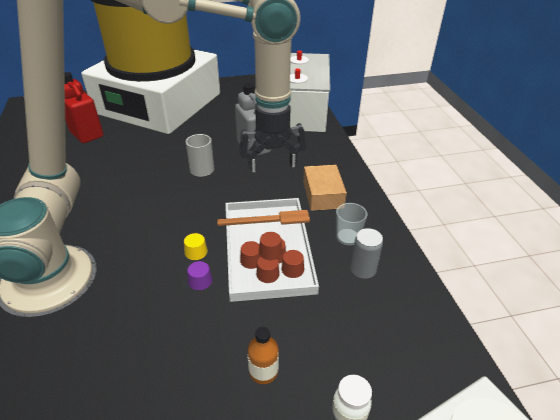

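The crop shows the top stopper at about (360,292) in crop pixels and four lower ones: A (222,155), B (430,152), C (530,310) and D (330,307), mostly hidden. All five are red-brown. The side view shows the open steel beaker at (200,155); the jug behind it is well away. Next I'll refine the positions.

Run:
```python
from h import *
from scipy.optimize import least_squares
P=np.load("wrist.npy"); c=imaging.calibration("wrist"); K=np.array(c["intrinsics"])
# depth-consistent ray-plane
im=np.load("wrist_im.npy")
T=np.array(c["hand_eye"]); s=readout.get_state(); q=s["ee_rot"]; R=Ro.from_quat([q[1],q[2],q[3],q[0]]).as_matrix()
o=R@T[:3,3]+s["position"]
def px(u,v,z):
    d=R@T[:3,:3]@np.array([(u-K[0,2])/K[0,0],(v-K[1,2])/K[1,1],1]); return o+d*(z-o[2])/d[2]
print("cam",o)
S={n:px(150+u/3.5,190+v/3.5,z) for n,u,v,z in(("T",360,292,.095),("A",222,155,.05),("B",430,152,.05),("C",530,310,.05),("D",330,307,.05))}
# tray rim outer corners read from wrist.png
cor=np.array([px(u,v,.03) for u,v in((169,20),(384,47),(331,332))])
print("corners",cor.round(4)[:,:2],np.linalg.norm(np.diff(cor,axis=0),axis=1))
ctr=(cor[0]+cor[2])/2; d=cor[1]-cor[2]; yaw=np.arctan2(d[1],d[0])-np.pi/2; print("tray",ctr,np.degrees(yaw),np.degrees(np.arctan2(*(cor[1]-cor[0])[[1,0]])))
Rt=np.array([[np.cos(yaw),np.sin(yaw)],[-np.sin(yaw),np.cos(yaw)]])
for n in S: print(n,S[n].round(4),"tray",(Rt@(S[n]-ctr)[:2]).round(3))
L=list(S)[1:]
for i in L: print(i,[(j,round(np.linalg.norm(S[i]-S[j]),3),round(np.degrees(np.arctan2(*(S[j]-S[i])[[1,0]])))) for j in L if j!=i])
for n in("scene","side"):
    Q=np.load(n+".npy"); m=(Q[...,2]>.02)&(Q[...,2]<.112)&(np.hypot(Q[...,0]-.42,Q[...,1]-.373)<.06)
    p=Q[m]
    out=[]
    f=lambda t:np.minimum(abs(np.hypot(p[:,0]-t[0],p[:,1]-t[1])-.039),abs(np.hypot(p[:,0]-t[0],p[:,1]-t[1])-.035))
    r=least_squares(f,[.42,.373],loss="soft_l1",f_scale=.003); print(n,"beaker",r.x,len(p),np.median(abs(r.fun)))
```

```text
cam [0.57458449 0.06896001 0.37168029]
corners [[ 0.4713  0.1533]
 [ 0.678   0.1298]
 [ 0.6414 -0.1952]] [0.20801701 0.32700164]
tray [ 0.55632528 -0.02091796  0.03      ] -6.426537328953044 -6.5010400699624915
T [ 0.551  -0.0792  0.095 ] tray [ 0.001 -0.059]
A [ 0.5059 -0.0568  0.05  ] tray [-0.046 -0.041]
B [ 0.5696 -0.0559  0.05  ] tray [ 0.017 -0.033]
C [ 0.6012 -0.1097  0.05  ] tray [ 0.055 -0.083]
D [ 0.5375 -0.1086  0.05  ] tray [-0.009 -0.089]
A [('B', np.float64(0.064), 1), ('C', np.float64(0.109), -29), ('D', np.float64(0.061), -59)]
B [('A', np.float64(0.064), -179), ('C', np.float64(0.062), -60), ('D', np.float64(0.062), -121)]
C [('A', np.float64(0.109), 151), ('B', np.float64(0.062), 120), ('D', np.float64(0.064), 179)]
D [('A', np.float64(0.061), 121), ('B', np.float64(0.062), 59), ('C', np.float64(0.064), -1)]
scene beaker [0.4240524  0.37293312] 1136 0.0009807832422874148
side beaker [0.41816813 0.37350295] 857 0.0010454878174174578
```

Request:
servo_tool(moves=[{"dp":[0,0,0],"delta_rot":[0,1,0],"fingers":0.6},{"dp":[0,0,0],"delta_rot":[0,1,0],"fingers":0.6},{"dp":[0,0,0],"delta_rot":[0,1,0],"fingers":0.6}])

```text
clock: 0.45
position: [0.575, 0.0003, 0.3041]
ee_rot: [-0.107, 0.699, 0.699, 0.107]
contact_force: [0.1, -0.2, -0.4]
width: 0.0513
gripper_force: 0.0
```

```bash
python3 -c "
from h import *
s=readout.get_state(); print(s['qpos'],s['position'],s['ee_rot'])"
```

```text
[-0.26981958  0.29308834  1.51334614  0.29580141  1.42466512 -0.32725145] [5.75014862e-01 3.20904350e-04 3.04069142e-01] [-0.10680036  0.69866724  0.69926541  0.10717113]
```

The start pose measures out, and the tilt test shows joint 4 turning the way I need. Now I'll undo the tilt, yaw to the paddle and descend.

Request:
servo_tool(moves=[{"dp":[0,0,0],"delta_rot":[0,-1,0],"fingers":0.6},{"dp":[0,0,0],"delta_rot":[0,-1,0],"fingers":0.6},{"dp":[0,0,0],"delta_rot":[0,-1,0],"fingers":0.6},{"dp":[0.135,0.01,0],"delta_rot":[0,0,0],"fingers":0.6},{"dp":[0.135,0.01,0],"delta_rot":[0,0,0],"fingers":0.6}])

```text
clock: 0.95
position: [0.5789, 0.0548, 0.3037]
ee_rot: [-0.0, 0.707, 0.707, -0.0]
contact_force: [1.5, -0.6, 0.1]
width: 0.0513
gripper_force: 0.0
```

Request:
servo_tool(moves=[{"dp":[0,0,0.05],"delta_rot":[0,0,1],"fingers":0.6},{"dp":[0,0,0.05],"delta_rot":[0,0,1],"fingers":0.6},{"dp":[0,0,0.05],"delta_rot":[0,0,1],"fingers":0.6},{"dp":[0,0,0.05],"delta_rot":[0,0,1],"fingers":0.6},{"dp":[0,0,0.05],"delta_rot":[0,0,1],"fingers":0.6}])

```text
clock: 1.45
position: [0.5788, 0.0541, 0.2531]
ee_rot: [-0.0, 0.861, 0.509, -0.0]
contact_force: [0.9, -0.2, 0.7]
width: 0.0513
gripper_force: 0.0
```

Request:
servo_tool(moves=[{"dp":[0,0,0.05],"delta_rot":[0,0,1],"fingers":0.6},{"dp":[0,0,0.05],"delta_rot":[0,0,1],"fingers":0.6},{"dp":[0,0,0.05],"delta_rot":[0,0,1],"fingers":0.6},{"dp":[0,0,0.05],"delta_rot":[0,0,1],"fingers":0.6},{"dp":[0,0,0.05],"delta_rot":[0,0,1],"fingers":0.6}])

```text
clock: 1.95
position: [0.5788, 0.054, 0.2032]
ee_rot: [-0.0, 0.96, 0.28, -0.0]
contact_force: [0.9, 1.0, 0.2]
width: 0.0513
gripper_force: 0.0
```

Request:
servo_tool(moves=[{"dp":[0,0,0.05],"delta_rot":[0,0,1],"fingers":0.6},{"dp":[0,0,0.05],"delta_rot":[0,0,1],"fingers":0.6},{"dp":[0,0,0.05],"delta_rot":[0,0,1],"fingers":0.6},{"dp":[0,0,0.05],"delta_rot":[0,0,1],"fingers":0.6},{"dp":[0,0,0.05],"delta_rot":[0,0,1],"fingers":0.6}])

```text
clock: 2.45
position: [0.5789, 0.054, 0.1532]
ee_rot: [-0.0, 0.999, 0.033, -0.0]
contact_force: [0.1, 0.3, 0.5]
width: 0.0513
gripper_force: 0.0
```

Request:
servo_tool(moves=[{"dp":[0,0,0.05],"delta_rot":[0,0,1],"fingers":0.6},{"dp":[0,0,0.0],"delta_rot":[0,0,0.85],"fingers":0.6},{"dp":[0,0,0],"delta_rot":[0,0,0],"fingers":0.6}])

```text
clock: 2.75
position: [0.5787, 0.054, 0.1432]
ee_rot: [0.0, 0.998, -0.057, -0.001]
contact_force: [-0.2, -0.7, -0.6]
width: 0.0512
gripper_force: 0.0
```

```bash
python3 -c "
from h import *
s=readout.get_state(); print(s['clock'],s['qpos'],s['position']); q=s['ee_rot']; print(Ro.from_quat([q[1],q[2],q[3],q[0]]).as_matrix().round(3))"
```

```text
2.75 [-2.66933160e-02  4.16837172e-01  1.72191928e+00 -3.83871029e-06
  1.00417150e+00  1.65814218e+00] [0.57870119 0.05397266 0.143249  ]
[[ 0.994 -0.114 -0.001]
 [-0.114 -0.994  0.   ]
 [-0.001  0.    -1.   ]]
```

Request:
servo_tool(moves=[{"dp":[0,0,0.13],"delta_rot":[0,0,0],"fingers":0.6},{"dp":[0,0,0.135],"delta_rot":[0,0,0],"fingers":0.6},{"dp":[0,0,0],"delta_rot":[0,0,0],"fingers":0},{"dp":[0,0,0],"delta_rot":[0,0,0],"fingers":0},{"dp":[0,0,0],"delta_rot":[0,0,0],"fingers":0}], force=60)

```text
clock: 3.25
position: [0.5799, 0.054, 0.0922]
ee_rot: [-0.0, 0.998, -0.057, 0.001]
contact_force: [-0.3, 0.1, -0.6]
width: 0.0171
gripper_force: 60.1
```

Request:
servo_tool(moves=[{"dp":[0,0,0],"delta_rot":[0,0,0],"fingers":0},{"dp":[0,0,0],"delta_rot":[0,0,0],"fingers":0},{"dp":[0,0,0],"delta_rot":[0,0,0],"fingers":0},{"dp":[0,0,-0.1],"delta_rot":[0,0,0],"fingers":0},{"dp":[0,0,-0.15],"delta_rot":[0,0,0],"fingers":0}])

```text
clock: 3.75
position: [0.5777, 0.054, 0.1399]
ee_rot: [0.0, 0.998, -0.057, -0.002]
contact_force: [0.5, -0.2, -1.5]
width: 0.0171
gripper_force: 60.1
```

Gripped at 17 mm. Now I'll raise, yaw back and move to the beaker.

Request:
servo_tool(moves=[{"dp":[0,0,-0.18],"delta_rot":[0,0,0],"fingers":0},{"dp":[0,0,-0.1],"delta_rot":[0,0,-1],"fingers":0},{"dp":[0,0,-0.1],"delta_rot":[0,0,-1],"fingers":0},{"dp":[0,0,-0.1],"delta_rot":[0,0,-1],"fingers":0},{"dp":[0,0,-0.1],"delta_rot":[0,0,-1],"fingers":0}])

```text
clock: 4.25
position: [0.5788, 0.054, 0.258]
ee_rot: [0.0, 0.99, 0.145, 0.0]
contact_force: [-0.4, 0.6, -1.2]
width: 0.0168
gripper_force: 60.1
```

Request:
servo_tool(moves=[{"dp":[0,0,-0.1],"delta_rot":[0,0,-1],"fingers":0},{"dp":[0,0,-0.1],"delta_rot":[0,0,-1],"fingers":0},{"dp":[0,0,0],"delta_rot":[0,0,-1],"fingers":0},{"dp":[0,0,0],"delta_rot":[0,0,-1],"fingers":0},{"dp":[0,0,0],"delta_rot":[0,0,-1],"fingers":0}])

```text
clock: 4.75
position: [0.5789, 0.054, 0.2974]
ee_rot: [0.0, 0.923, 0.385, 0.0]
contact_force: [0.4, -0.2, -0.9]
width: 0.0168
gripper_force: 60.1
```

Request:
servo_tool(moves=[{"dp":[0,0,0],"delta_rot":[0,0,-1],"fingers":0},{"dp":[0,0,0],"delta_rot":[0,0,-1],"fingers":0},{"dp":[0,0,0],"delta_rot":[0,0,-1],"fingers":0},{"dp":[0,0,0],"delta_rot":[0,0,-1],"fingers":0},{"dp":[0,0,0],"delta_rot":[0,0,-1],"fingers":0}])

```text
clock: 5.25
position: [0.5788, 0.054, 0.297]
ee_rot: [0.0, 0.799, 0.601, 0.0]
contact_force: [-0.9, 0.2, -0.8]
width: 0.0168
gripper_force: 60.1
```

Request:
servo_tool(moves=[{"dp":[0,0,0],"delta_rot":[0,0,-1],"fingers":0},{"dp":[0,0,0],"delta_rot":[0,0,-0.85],"fingers":0},{"dp":[0.1,-0.08,0],"delta_rot":[0,0,0],"fingers":0},{"dp":[0.15,-0.1,0],"delta_rot":[0,0,0],"fingers":0},{"dp":[0.15,-0.1,0],"delta_rot":[0,0,0],"fingers":0}])

```text
clock: 5.75
position: [0.5307, 0.1397, 0.2969]
ee_rot: [-0.0, 0.742, 0.67, 0.0]
contact_force: [-0.1, 0.7, -0.7]
width: 0.0166
gripper_force: 60.1
```

Request:
servo_tool(moves=[{"dp":[0.15,-0.1,0],"delta_rot":[0,0,0],"fingers":0},{"dp":[0.15,-0.1,0],"delta_rot":[0,0,0],"fingers":0},{"dp":[0.15,-0.1,0],"delta_rot":[0,0,0],"fingers":0},{"dp":[0.15,-0.08,0],"delta_rot":[0,0,0],"fingers":0},{"dp":[0,0,0],"delta_rot":[0,0,0],"fingers":0}])

```text
clock: 6.25
position: [0.4656, 0.2693, 0.2971]
ee_rot: [-0.001, 0.74, 0.672, 0.0]
contact_force: [-0.0, -0.8, -0.6]
width: 0.017
gripper_force: 60.1
```

```bash
python3 -c "
from h import *
s=readout.get_state(); print(s['clock'],s['qpos'],s['position'],s['width']); q=s['ee_rot']; print(Ro.from_quat([q[1],q[2],q[3],q[0]]).as_matrix().round(3))"
```

```text
6.25 [0.39369456 0.22381736 1.59454481 0.00246184 1.32302457 0.48873608] [0.46559847 0.26930386 0.29714755] 0.016984701739866694
[[ 0.096  0.995 -0.001]
 [ 0.995 -0.095  0.002]
 [ 0.002 -0.001 -1.   ]]
```

Request:
servo_tool(moves=[{"dp":[0.075,-0.09,0],"delta_rot":[0,0,0],"fingers":0},{"dp":[0.075,-0.09,0],"delta_rot":[0,0,0],"fingers":0},{"dp":[0.075,-0.09,0],"delta_rot":[0,0,0],"fingers":0},{"dp":[0,0,0],"delta_rot":[0,1,0],"fingers":0},{"dp":[0,0,0],"delta_rot":[0,1,0],"fingers":0}])

```text
clock: 6.75
position: [0.4181, 0.3172, 0.2972]
ee_rot: [-0.068, 0.737, 0.669, 0.076]
contact_force: [-0.1, -0.3, -0.4]
width: 0.0168
gripper_force: 60.1
```

Request:
servo_tool(moves=[{"dp":[0,0,0],"delta_rot":[0,1,0],"fingers":0},{"dp":[0,0,0],"delta_rot":[0,1,0],"fingers":0},{"dp":[0,0,0],"delta_rot":[0,1,0],"fingers":0},{"dp":[0,0,0],"delta_rot":[0,1,0],"fingers":0},{"dp":[0,0,0],"delta_rot":[0,1,0],"fingers":0}])

```text
clock: 7.25
position: [0.4187, 0.3154, 0.2974]
ee_rot: [-0.23, 0.696, 0.63, 0.256]
contact_force: [-0.5, 0.6, -2.0]
width: 0.0168
gripper_force: 60.2
```

Request:
servo_tool(moves=[{"dp":[0,0,0],"delta_rot":[0,1,0],"fingers":0},{"dp":[0,0,0],"delta_rot":[0,1,0],"fingers":0},{"dp":[0,0,0],"delta_rot":[0,1,0],"fingers":0},{"dp":[0,0,0],"delta_rot":[0,1,0],"fingers":0},{"dp":[0,0,0],"delta_rot":[0,1,0],"fingers":0}])

```text
clock: 7.75
position: [0.4188, 0.3153, 0.2971]
ee_rot: [-0.378, 0.611, 0.553, 0.421]
contact_force: [-0.5, 0.9, -1.6]
width: 0.0167
gripper_force: 60.2
```

```bash
python3 -c "
from h import *
s=readout.get_state(); print(s['clock'],s['qpos'],s['position'],s['width']); q=s['ee_rot']; print(Ro.from_quat([q[1],q[2],q[3],q[0]]).as_matrix().round(3))"
```

```text
7.75 [-0.06409306  0.22817273  2.15778163  1.33832386  1.2797863  -0.77710554] [0.41884772 0.31532549 0.29713379] 0.0166804751873688
[[ 0.034  0.995  0.096]
 [ 0.359 -0.101  0.928]
 [ 0.933  0.003 -0.36 ]]
```

Request:
servo_tool(moves=[{"dp":[0,0,0],"delta_rot":[0,0.9,0],"fingers":0},{"dp":[0,0,0],"delta_rot":[0,0.9,0],"fingers":0},{"dp":[0,0,0],"delta_rot":[0,0.9,0],"fingers":0},{"dp":[0,0,0],"delta_rot":[0,0.9,0],"fingers":0},{"dp":[0,0,0],"delta_rot":[0,0,0],"fingers":0}])

```text
clock: 8.25
position: [0.4192, 0.3156, 0.2948]
ee_rot: [-0.472, 0.529, 0.476, 0.52]
contact_force: [-0.4, 0.7, -1.6]
width: 0.0168
gripper_force: 60.2
```

Run:
```python
from h import *
s=readout.get_state(); print(s['clock'],s['qpos'],s['position'],s['width']); q=s['ee_rot']; R=Ro.from_quat([q[1],q[2],q[3],q[0]]).as_matrix(); print(R.round(3)); print("grasp",s['position']+R[:,2]*.054)
a=[]
for n in("scene","side"):
    im,P=cloud(n); hsv=cv2.cvtColor(im,cv2.COLOR_RGB2HSV)
    m=(hsv[...,0]>3)&(hsv[...,0]<18)&(hsv[...,1]>90)&(P[...,2]>.06)&(np.hypot(P[...,0]-.42,P[...,1]-.37)<.12)
    p=P[m]; print(n,len(p),p.min(0),p.max(0))
    for lo in np.arange(.1,.4,.04):
        w=p[(p[:,2]>lo)&(p[:,2]<lo+.04)]
        if len(w)>3: print(round(lo,2),len(w),np.median(w,0).round(3))
    a.append(im)
save("ab",np.hstack([a[0][130:300,330:530],a[1][60:230,110:310]]).repeat(2,0).repeat(2,1))
```

```text
8.25 [-0.11409056  0.43749065  2.28173495  1.5541853   1.56486976 -1.14386291] [0.41924786 0.31557774 0.29477452] 0.01681370172036793
[[ 0.006  0.995  0.101]
 [ 0.012 -0.101  0.995]
 [ 1.    -0.005 -0.012]]
grasp [0.42471198 0.36929653 0.29411494]
scene 510 [0.40699866 0.36125917 0.15051325] [0.45420598 0.37779261 0.40202505]
0.14 46 [0.433 0.367 0.167]
0.18 73 [0.433 0.368 0.202]
0.22 73 [0.433 0.368 0.242]
0.26 39 [0.433 0.369 0.269]
0.3 67 [0.444 0.37  0.329]
0.34 114 [0.446 0.37  0.361]
0.38 98 [0.443 0.37  0.396]
side 546 [0.39969783 0.30060494 0.28186681] [0.44295374 0.37640048 0.40172412]
0.26 28 [0.419 0.367 0.291]
0.3 142 [0.422 0.366 0.327]
0.34 229 [0.421 0.367 0.36 ]
0.38 147 [0.423 0.367 0.392]
```

View pics/ab.png

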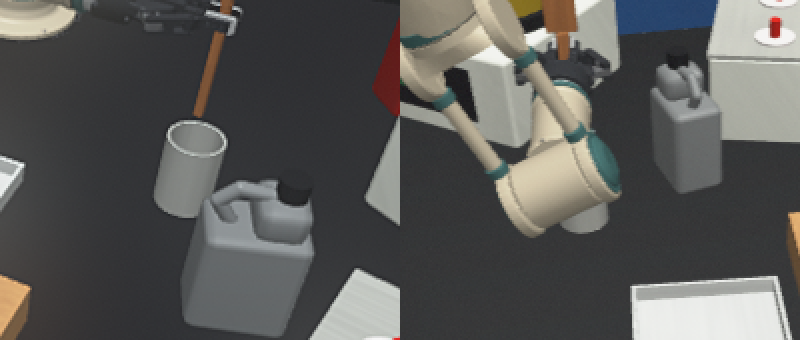

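The picture shows the paddle upright, blade up, right above the beaker mouth: handle end at about (198,115) in the left crop, beaker mouth at (197,138). Before lowering, I'll check the arm's clearance underneath.

Run:
```python
from h import *
for n in("scene","side"):
    im,P=cloud(n)
    m=(P[...,0]>.15)&(P[...,0]<.6)&(P[...,1]>-.1)&(P[...,1]<.33)&(P[...,2]>.06)&(P[...,2]<.6)
    p=P[m]; 
    for y in np.arange(-.1,.33,.04):
        w=p[(p[:,1]>y)&(p[:,1]<y+.04)]
        if len(w)>5: i=w[:,2].argmin(); print(n,round(y,2),len(w),w[i].round(3))
```

```text
scene -0.1 273 [ 0.579 -0.076  0.06 ]
scene -0.06 70 [ 0.565 -0.058  0.06 ]
scene -0.02 800 [0.455 0.014 0.285]
scene 0.02 2033 [0.367 0.024 0.244]
scene 0.06 1018 [0.418 0.061 0.271]
scene 0.1 633 [0.419 0.104 0.271]
scene 0.14 1444 [0.423 0.146 0.27 ]
scene 0.18 1181 [0.42  0.183 0.265]
scene 0.22 501 [0.433 0.239 0.267]
scene 0.26 428 [0.475 0.3   0.284]
scene 0.3 381 [0.466 0.315 0.283]
side -0.1 316 [ 0.525 -0.097  0.06 ]
side -0.06 43 [ 0.558 -0.06   0.092]
side -0.02 6326 [0.363 0.012 0.248]
side 0.02 1296 [0.454 0.021 0.291]
side 0.06 190 [0.355 0.072 0.31 ]
side 0.1 2743 [0.437 0.132 0.299]
side 0.14 605 [0.436 0.176 0.289]
side 0.18 181 [0.366 0.187 0.294]
side 0.22 161 [0.442 0.226 0.292]
side 0.26 164 [0.464 0.295 0.286]
side 0.3 101 [0.35  0.302 0.287]
```

Request:
servo_tool(moves=[{"dp":[-0.05,-0.02,0.02],"delta_rot":[0,0,0],"fingers":0},{"dp":[-0.1,0,0],"delta_rot":[0,0,0],"fingers":0},{"dp":[-0.1,0,0],"delta_rot":[0,0,0],"fingers":0},{"dp":[-0.1,0,0],"delta_rot":[0,0,0],"fingers":0},{"dp":[-0.1,0,0],"delta_rot":[0,0,0],"fingers":0}])

```text
clock: 8.95
position: [0.415, 0.3199, 0.207]
ee_rot: [-0.47, 0.526, 0.479, 0.522]
contact_force: [-0.2, -0.2, -1.4]
width: 0.0165
gripper_force: 60.2
```

Request:
servo_tool(moves=[{"dp":[-0.1,0,0],"delta_rot":[0,0,0],"fingers":0},{"dp":[-0.08,0,0],"delta_rot":[0,0,0],"fingers":0},{"dp":[0,0,0],"delta_rot":[0,0,0],"fingers":0}])

```text
clock: 9.25
position: [0.4155, 0.3193, 0.1698]
ee_rot: [-0.471, 0.528, 0.477, 0.521]
contact_force: [-0.2, 0.1, -0.5]
width: 0.0169
gripper_force: 60.2
```

Run:
```python
from h import *
s=readout.get_state(); print(s['clock'],s['qpos'],s['position'],s['contact_force']); q=s['ee_rot']; R=Ro.from_quat([q[1],q[2],q[3],q[0]]).as_matrix(); print(R.round(3))
```

```text
9.25 [-0.10538934  0.75347407  2.36266728  1.56496106  1.55819951 -1.54545091] [0.41545078 0.3193406  0.16983076] [-0.2418366   0.11676044 -0.53718796]
[[ 0.001  0.995  0.1  ]
 [ 0.013 -0.1    0.995]
 [ 1.     0.    -0.013]]
```

Request:
servo_tool(moves=[{"dp":[-0.06,0,0],"delta_rot":[0,0,0],"fingers":0},{"dp":[0,0,0],"delta_rot":[0,0,0],"fingers":0.25},{"dp":[0,0,0],"delta_rot":[0,0,0],"fingers":0.5},{"dp":[0,0,0],"delta_rot":[0,0,0],"fingers":0.7},{"dp":[0,0,0],"delta_rot":[0,0,0],"fingers":0.7}])

```text
clock: 9.75
position: [0.4147, 0.3193, 0.1598]
ee_rot: [-0.471, 0.527, 0.477, 0.522]
contact_force: [0.1, 0.3, 0.2]
width: 0.0595
gripper_force: 0.0
```

Request:
servo_tool(moves=[{"dp":[0,0,-0.05],"delta_rot":[0,0,0],"fingers":0.7},{"dp":[0,0,-0.1],"delta_rot":[0,0,0],"fingers":0.7},{"dp":[0,0,-0.15],"delta_rot":[0,0,0],"fingers":0.7},{"dp":[0,0,-0.15],"delta_rot":[0,0,0],"fingers":0.7},{"dp":[0,0,0],"delta_rot":[0,0,0],"fingers":0.7}])

```text
clock: 10.25
position: [0.4072, 0.2266, 0.1598]
ee_rot: [-0.47, 0.528, 0.476, 0.523]
contact_force: [-0.7, 0.5, -0.5]
width: 0.0598
gripper_force: 0.0
```

Run:
```python
from h import *
s=readout.get_state(); print(s['clock'],s['qpos'],s['position'],s['contact_force'])
im,P=cloud("scene"); save("p5",im[100:300,330:530].repeat(3,0).repeat(3,1))
```

```text
10.25 [-0.35033993  0.78385683  2.37832326  1.32612635  1.55478053 -1.59196897] [0.40723835 0.22656115 0.15976514] [-0.74858714  0.53083234 -0.54063449]
```

View pics/p5.png

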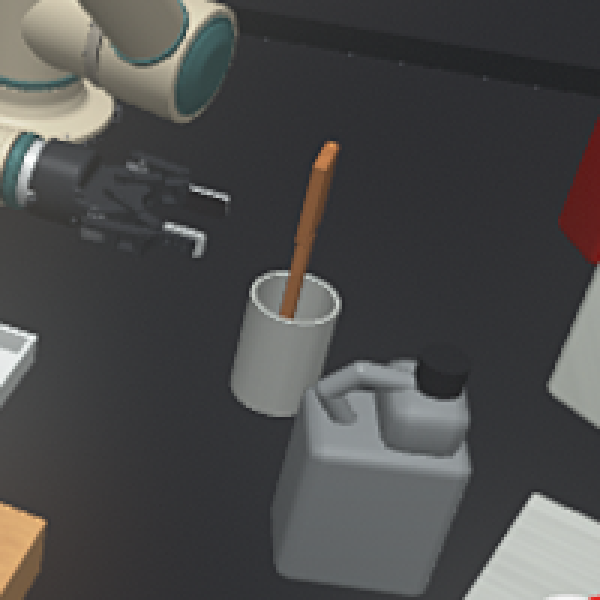

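The paddle stands in the beaker, blade up, leaning only slightly (handle entering at about (290,300)), and the gripper is clear. I'll raise the arm and turn the tool down again.

Request:
servo_tool(moves=[{"dp":[0.12,0,-0.1],"delta_rot":[0,0,0],"fingers":0.7},{"dp":[0.15,0,-0.1],"delta_rot":[0,0,0],"fingers":0.7},{"dp":[0.15,0,0],"delta_rot":[0,0,0],"fingers":0.7},{"dp":[0.15,0,0],"delta_rot":[0,0,0],"fingers":0.7},{"dp":[0.15,0,0],"delta_rot":[0,-1,0],"fingers":0.7}])

```text
clock: 10.8
position: [0.4016, 0.1917, 0.3038]
ee_rot: [-0.449, 0.554, 0.498, 0.493]
contact_force: [0.4, 1.0, 0.0]
width: 0.0592
gripper_force: 0.0
```

Request:
servo_tool(moves=[{"dp":[0,0,0],"delta_rot":[0,-1,0],"fingers":0.7},{"dp":[0,0,0],"delta_rot":[0,-1,0],"fingers":0.7},{"dp":[0,0,0],"delta_rot":[0,-1,0],"fingers":0.7},{"dp":[0,0,0],"delta_rot":[0,-1,0],"fingers":0.7},{"dp":[0,0,0],"delta_rot":[0,-1,0],"fingers":0.7}])

```text
clock: 11.3
position: [0.4006, 0.1921, 0.3044]
ee_rot: [-0.309, 0.658, 0.596, 0.341]
contact_force: [-0.2, 0.7, -0.4]
width: 0.0598
gripper_force: 0.0
```

Request:
servo_tool(moves=[{"dp":[0,0,0],"delta_rot":[0,-1,0],"fingers":0.7},{"dp":[0,0,0],"delta_rot":[0,-1,0],"fingers":0.7},{"dp":[0,0,0],"delta_rot":[0,-1,0],"fingers":0.7},{"dp":[0,0,0],"delta_rot":[0,-1,0],"fingers":0.7},{"dp":[0,0,0],"delta_rot":[0,-1,0],"fingers":0.7}])

```text
clock: 11.8
position: [0.4004, 0.1919, 0.3043]
ee_rot: [-0.152, 0.722, 0.654, 0.167]
contact_force: [-0.3, -0.6, 0.0]
width: 0.0599
gripper_force: 0.0
```

Request:
servo_tool(moves=[{"dp":[0,0,0],"delta_rot":[0,-1,0],"fingers":1},{"dp":[0,0,0],"delta_rot":[0,-1,0],"fingers":1},{"dp":[0,0,0],"delta_rot":[0,-1,0],"fingers":1},{"dp":[0,0,0],"delta_rot":[0,-1,0],"fingers":1},{"dp":[0,0,0],"delta_rot":[0,0,0],"fingers":1}])

```text
clock: 12.3
position: [0.4008, 0.1935, 0.304]
ee_rot: [-0.02, 0.739, 0.673, 0.022]
contact_force: [-0.2, -0.4, 0.3]
width: 0.0855
gripper_force: 0.0
```

```bash
cat >> h.py <<'E'
def st(tx=None,ty=None,tz=None,yaw=None):
    s=readout.get_state(); q=s['ee_rot']; R=Ro.from_quat([q[1],q[2],q[3],q[0]]).as_matrix()
    print(round(s['clock'],2),"pos",s['position'].round(4),"closing deg",np.degrees(np.arctan2(R[1,1],R[0,1])).round(1),"zaxis",R[:,2].round(3),"w",round(s['width'],4),"F",s['contact_force'].round(1))
    if tx is not None: print("dp units",(R.T@(np.array([tx,ty,tz])-s['position'])/.2).round(3))
    return s,R
E
python3 -c "
from h import *
s,R=st(.551,-.0792,.25); print(s['qpos'])
D=np.array([[0,1,0],[1,0,0],[0,0,-1.]])
a=np.radians(60); D=np.array([[-np.sin(a),np.cos(a),0],[np.cos(a),np.sin(a),0],[0,0,-1]]).T
D=np.column_stack([[-np.sin(a),np.cos(a),0],[np.cos(a),np.sin(a),0],[0,0,-1]]); print(np.linalg.det(D),Ro.from_matrix(R.T@D).as_rotvec()/.1)"
```

```text
12.3 pos [0.4008 0.1935 0.304 ] closing deg -5.4 zaxis [ 0.005  0.059 -0.998] w 0.0855 F [-0.2 -0.4  0.3]
dp units [-1.3    0.876  0.193]
[0.25582092 0.06509862 1.77366674 0.05843856 1.28386707 0.33424097]
1.0 [  0.32956867  -0.53294065 -11.41279084]
```

Request:
servo_tool(moves=[{"dp":[0,0,0],"delta_rot":[0,-0.58,0],"fingers":1},{"dp":[-0.14,0.095,0.02],"delta_rot":[0,0,0],"fingers":1},{"dp":[-0.14,0.095,0.03],"delta_rot":[0,0,0],"fingers":1},{"dp":[-0.14,0.095,0.03],"delta_rot":[0,0,0],"fingers":1},{"dp":[-0.14,0.095,0.03],"delta_rot":[0,0,0],"fingers":1}])

```text
clock: 12.8
position: [0.4655, 0.0715, 0.2813]
ee_rot: [-0.002, 0.741, 0.671, 0.001]
contact_force: [-0.3, 0.3, -0.1]
width: 0.0852
gripper_force: 0.0
```

Request:
servo_tool(moves=[{"dp":[-0.14,0.095,0.03],"delta_rot":[0,0,0],"fingers":1},{"dp":[-0.14,0.095,0.03],"delta_rot":[0,0,0],"fingers":1},{"dp":[-0.14,0.095,0.03],"delta_rot":[0,0,0],"fingers":1},{"dp":[-0.14,0.1,0.03],"delta_rot":[0,0,0],"fingers":1},{"dp":[-0.14,0.1,0.03],"delta_rot":[0,0,0],"fingers":1}])

```text
clock: 13.3
position: [0.5482, -0.0776, 0.251]
ee_rot: [-0.002, 0.742, 0.671, 0.001]
contact_force: [-0.3, 0.3, 0.1]
width: 0.0855
gripper_force: 0.0
```

Request:
servo_tool(moves=[{"dp":[0,0,0],"delta_rot":[0,0,-1],"fingers":1},{"dp":[0,0,0],"delta_rot":[0,0,-1],"fingers":1},{"dp":[0,0,0],"delta_rot":[0,0,-1],"fingers":1},{"dp":[0,0,0],"delta_rot":[0,0,-1],"fingers":1},{"dp":[0,0,0],"delta_rot":[0,0,-1],"fingers":1}])

```text
clock: 13.8
position: [0.5477, -0.0764, 0.2511]
ee_rot: [-0.002, 0.551, 0.835, 0.002]
contact_force: [0.6, 0.0, 0.4]
width: 0.0851
gripper_force: 0.0
```

Request:
servo_tool(moves=[{"dp":[0,0,0],"delta_rot":[0,0,-1],"fingers":1},{"dp":[0,0,0],"delta_rot":[0,0,-1],"fingers":1},{"dp":[0,0,0],"delta_rot":[0,0,-1],"fingers":1},{"dp":[0,0,0],"delta_rot":[0,0,-1],"fingers":1},{"dp":[0,0,0],"delta_rot":[0,0,-1],"fingers":1}])

```text
clock: 14.3
position: [0.5476, -0.0763, 0.2512]
ee_rot: [-0.001, 0.327, 0.945, 0.002]
contact_force: [0.4, -1.0, -0.2]
width: 0.0851
gripper_force: 0.0
```

Request:
servo_tool(moves=[{"dp":[0,0,0],"delta_rot":[0,0,-1],"fingers":1},{"dp":[0,0,0],"delta_rot":[0,0,-0.4],"fingers":1},{"dp":[0,0,0],"delta_rot":[0,0,0],"fingers":1}])

```text
clock: 14.6
position: [0.5478, -0.0763, 0.2512]
ee_rot: [-0.001, 0.262, 0.965, 0.002]
contact_force: [0.1, -0.8, -0.7]
width: 0.0854
gripper_force: 0.0
```

```bash
python3 -c "
from h import *
st(.551,-.0792,.132)"
```

```text
14.6 pos [ 0.5478 -0.0763  0.2512] closing deg 59.6 zaxis [-0.001  0.004 -1.   ] w 0.0854 F [ 0.1 -0.8 -0.7]
dp units [-0.023 -0.006  0.596]
```

Request:
servo_tool(moves=[{"dp":[-0.023,-0.005,0.15],"delta_rot":[0,0,0],"fingers":1},{"dp":[0,0,0.2],"delta_rot":[0,0,0],"fingers":1},{"dp":[0,0,0.16],"delta_rot":[0,0,0],"fingers":1},{"dp":[0,0,0.085],"delta_rot":[0,0,0],"fingers":1},{"dp":[0,0,0],"delta_rot":[0,0,0],"fingers":1}])

```text
clock: 15.1
position: [0.5498, -0.0789, 0.1299]
ee_rot: [-0.004, 0.263, 0.965, 0.001]
contact_force: [-0.3, 0.1, -0.2]
width: 0.0854
gripper_force: 0.0
```

Request:
servo_tool(moves=[{"dp":[0,0,0],"delta_rot":[0,0,0],"fingers":0.5},{"dp":[0,0,0],"delta_rot":[0,0,0],"fingers":0.5},{"dp":[0,0,0],"delta_rot":[0,0,0],"fingers":0.5},{"dp":[0,0,0],"delta_rot":[0,0,0],"fingers":0.5}], force=50)

```text
clock: 15.5
position: [0.5532, -0.0799, 0.1348]
ee_rot: [0.002, 0.262, 0.965, 0.001]
contact_force: [-0.7, -0.6, 7.1]
width: 0.0539
gripper_force: 53.1
```

Request:
servo_tool(moves=[{"dp":[0,0,-0.05],"delta_rot":[0,0,0],"fingers":0.5},{"dp":[0,0,-0.15],"delta_rot":[0,0,0],"fingers":0.5},{"dp":[0,0,-0.1],"delta_rot":[0,0,0],"fingers":0.5},{"dp":[0,0,0],"delta_rot":[0,0,0],"fingers":0.5}])

```text
clock: 15.9
position: [0.5543, -0.0799, 0.1963]
ee_rot: [0.004, 0.262, 0.965, 0.001]
contact_force: [0.1, 0.4, -0.8]
width: 0.0535
gripper_force: 52.9
```

```bash
python3 -c "
from h import *
st(.6222,.0723,.19); im,P=cloud('wrist'); save('t1',im)"
```

```text
15.9 pos [ 0.5543 -0.0799  0.1963] closing deg 59.6 zaxis [ 0.008  0.    -1.   ] w 0.0535 F [ 0.1  0.4 -0.8]
dp units [0.092 0.828 0.035]
```

View pics/t1.png

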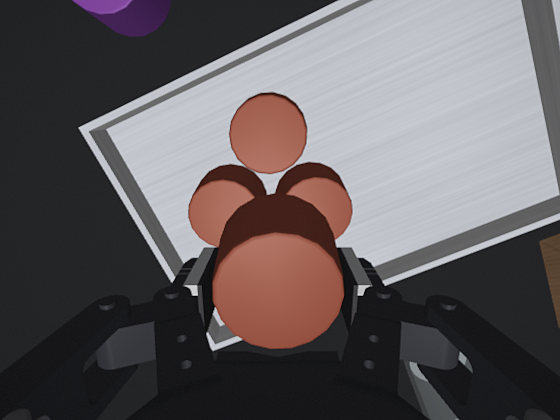

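T is held between the pads (about (278,290)); the lower four are at (268,132), (225,210), (315,208) and one hidden under T. Carrying T to the +x/+y corner.

Request:
servo_tool(moves=[{"dp":[0.02,0.1,0],"delta_rot":[0,0,0],"fingers":0.5},{"dp":[0.02,0.15,0],"delta_rot":[0,0,0],"fingers":0.5},{"dp":[0.02,0.16,0],"delta_rot":[0,0,0],"fingers":0.5},{"dp":[0.02,0.16,0],"delta_rot":[0,0,0],"fingers":0.5},{"dp":[0.012,0.15,0],"delta_rot":[0,0,0],"fingers":0.5}])

```text
clock: 16.45
position: [0.6087, 0.0554, 0.1914]
ee_rot: [-0.002, 0.262, 0.965, 0.001]
contact_force: [0.9, 0.6, -1.2]
width: 0.0543
gripper_force: 52.9
```

Request:
servo_tool(moves=[{"dp":[0,0.108,0.1],"delta_rot":[0,0,0],"fingers":0.5},{"dp":[0,0,0.15],"delta_rot":[0,0,0],"fingers":0.5},{"dp":[0,0,0.12],"delta_rot":[0,0,0],"fingers":0.5},{"dp":[0,0,0.08],"delta_rot":[0,0,0],"fingers":0.5},{"dp":[0,0,0],"delta_rot":[0,0,0],"fingers":0.5}])

```text
clock: 16.95
position: [0.6175, 0.0729, 0.0989]
ee_rot: [-0.004, 0.262, 0.965, -0.0]
contact_force: [0.6, 0.6, -2.1]
width: 0.0541
gripper_force: 52.9
```

```bash
python3 -c "
from h import *
st(.6222,.0723,.091)"
```

```text
16.95 pos [0.6175 0.0729 0.0989] closing deg 59.6 zaxis [-0.008  0.002 -1.   ] w 0.0541 F [ 0.6  0.6 -2.1]
dp units [-0.022  0.009  0.04 ]
```

Request:
servo_tool(moves=[{"dp":[-0.02,0,0.02],"delta_rot":[0,0,0],"fingers":0.5},{"dp":[0,0,0.02],"delta_rot":[0,0,0],"fingers":0.5},{"dp":[0,0,0],"delta_rot":[0,0,0],"fingers":0.5}])

```text
clock: 17.25
position: [0.6241, 0.0705, 0.0953]
ee_rot: [0.0, 0.262, 0.965, 0.001]
contact_force: [-0.2, 0.4, -0.9]
width: 0.0543
gripper_force: 52.9
```

Request:
servo_tool(moves=[{"dp":[0,0,0],"delta_rot":[0,0,0],"fingers":0.6},{"dp":[0,0,0],"delta_rot":[0,0,0],"fingers":0.78},{"dp":[0,0,0],"delta_rot":[0,0,0],"fingers":0.78},{"dp":[0,0,-0.1],"delta_rot":[0,0,0],"fingers":0.78},{"dp":[0,0,-0.2],"delta_rot":[0,0,0],"fingers":0.78}])

```text
clock: 17.75
position: [0.6217, 0.0706, 0.153]
ee_rot: [-0.004, 0.262, 0.965, 0.0]
contact_force: [0.5, -0.2, 0.2]
width: 0.0667
gripper_force: 0.0
```

Request:
servo_tool(moves=[{"dp":[0,0,-0.2],"delta_rot":[0,0,0],"fingers":1},{"dp":[0,-0.15,-0.05],"delta_rot":[0,0,0],"fingers":1},{"dp":[0,-0.15,0],"delta_rot":[0,0,0],"fingers":1},{"dp":[0,-0.15,0],"delta_rot":[0,0,0],"fingers":1},{"dp":[0,0,0],"delta_rot":[0,0,0],"fingers":1}])

```text
clock: 18.25
position: [0.5763, -0.0094, 0.2057]
ee_rot: [-0.0, 0.264, 0.965, 0.0]
contact_force: [0.3, 0.2, 0.0]
width: 0.0853
gripper_force: 0.0
```

```bash
cat >> h.py <<'E'
def stoppers(lo=.042,hi=.058):
    im,P=cloud("wrist"); hsv=cv2.cvtColor(im,cv2.COLOR_RGB2HSV); z=P[...,2]
    m=((hsv[...,0]<12)|(hsv[...,0]>174))&(hsv[...,1]>90)&(z>lo)&(z<hi)&(hsv[...,2]>110)
    m=cv2.erode(m.astype(np.uint8),np.ones((3,3)),iterations=2)
    k,l,s,c=cv2.connectedComponentsWithStats(m)
    for i in range(1,k):
        if s[i,4]>200:
            q=P[l==i]; (cc,r)=cv2.minEnclosingCircle(q[:,:2].astype(np.float32)); cc=np.array(cc)
            t=np.radians(-6.43); d=cc-[.5563,-.0209]
            print("stopper",cc.round(4),"r",round(r,4),"z",np.median(q[:,2]).round(4),"tray",[round(float(d@[np.cos(t),np.sin(t)]),3),round(float(d@[-np.sin(t),np.cos(t)]),3)],"px",c[i].round())
    return im
E
python3 -c "
from h import *
st(.506,-.057,.15); save('t2',stoppers())"
```

```text
18.25 pos [ 0.5763 -0.0094  0.2057] closing deg 59.4 zaxis [-0.     0.001 -1.   ] w 0.0853 F [0.3 0.2 0. ]
dp units [ 0.182 -0.384  0.278]
stopper [ 0.5049 -0.0581] r 0.024 z 0.0483 tray [-0.047, -0.043] px [167. 159.]
stopper [0.6221 0.0712] r 0.024 z 0.0484 tray [0.055, 0.099] px [404. 208.]
stopper [ 0.5678 -0.0558] r 0.0237 z 0.0483 tray [0.015, -0.033] px [218. 230.]
stopper [ 0.5363 -0.113 ] r 0.0237 z 0.0483 tray [-0.01, -0.094] px [132. 232.]
stopper [ 0.602  -0.1086] r 0.0236 z 0.0483 tray [0.055, -0.082] px [196. 299.]
```

T landed at tray (0.055, 0.099), upright. Now A.

Request:
servo_tool(moves=[{"dp":[0.061,-0.13,0],"delta_rot":[0,0,0],"fingers":1},{"dp":[0.061,-0.13,0],"delta_rot":[0,0,0],"fingers":1},{"dp":[0.061,-0.13,0],"delta_rot":[0,0,0],"fingers":1},{"dp":[0,0,0.15],"delta_rot":[0,0,0],"fingers":1},{"dp":[0,0,0],"delta_rot":[0,0,0],"fingers":1}])

```text
clock: 18.8
position: [0.5054, -0.055, 0.1728]
ee_rot: [-0.003, 0.263, 0.965, 0.001]
contact_force: [-0.6, 0.5, 0.4]
width: 0.085
gripper_force: 0.0
```

```bash
python3 -c "
from h import *
st(.505,-.058,.09)"
```

```text
18.8 pos [ 0.5054 -0.055   0.1728] closing deg 59.6 zaxis [-0.005  0.004 -1.   ] w 0.085 F [-0.6  0.5  0.4]
dp units [-0.008 -0.014  0.414]
```

Request:
servo_tool(moves=[{"dp":[-0.01,-0.014,0.15],"delta_rot":[0,0,0],"fingers":1},{"dp":[0,0,0.15],"delta_rot":[0,0,0],"fingers":1},{"dp":[0,0,0.11],"delta_rot":[0,0,0],"fingers":1},{"dp":[0,0,0],"delta_rot":[0,0,0],"fingers":1},{"dp":[0,0,0],"delta_rot":[0,0,0],"fingers":0.5}])

```text
clock: 19.3
position: [0.5087, -0.0586, 0.0934]
ee_rot: [0.0, 0.262, 0.965, 0.001]
contact_force: [0.7, -0.1, -0.6]
width: 0.0733
gripper_force: 0.0
```

Request:
servo_tool(moves=[{"dp":[0,0,0],"delta_rot":[0,0,0],"fingers":0.5},{"dp":[0,0,0],"delta_rot":[0,0,0],"fingers":0.5},{"dp":[0,0,0],"delta_rot":[0,0,0],"fingers":0.5}])

```text
clock: 19.6
position: [0.5089, -0.0591, 0.095]
ee_rot: [0.002, 0.262, 0.965, 0.001]
contact_force: [-1.1, 0.2, 6.5]
width: 0.053
gripper_force: 52.5
```

Request:
servo_tool(moves=[{"dp":[0,0,-0.1],"delta_rot":[0,0,0],"fingers":0.5},{"dp":[0,0,-0.2],"delta_rot":[0,0,0],"fingers":0.5},{"dp":[0,0,-0.15],"delta_rot":[0,0,0],"fingers":0.5},{"dp":[0.08,0.15,0],"delta_rot":[0,0,0],"fingers":0.5},{"dp":[0.08,0.16,0],"delta_rot":[0,0,0],"fingers":0.5}])

```text
clock: 20.1
position: [0.5123, 0.0104, 0.1856]
ee_rot: [0.002, 0.264, 0.965, 0.001]
contact_force: [0.5, 0.1, -1.4]
width: 0.0533
gripper_force: 53.1
```

Request:
servo_tool(moves=[{"dp":[0.08,0.16,0],"delta_rot":[0,0,0],"fingers":0.5},{"dp":[0.08,0.15,0],"delta_rot":[0,0,0],"fingers":0.5},{"dp":[0,0,0.1],"delta_rot":[0,0,0],"fingers":0.5},{"dp":[0,0,0.1],"delta_rot":[0,0,0],"fingers":0.5},{"dp":[0,0,0],"delta_rot":[0,0,0],"fingers":0.5}])

```text
clock: 20.6
position: [0.5134, 0.0807, 0.1419]
ee_rot: [-0.002, 0.262, 0.965, 0.0]
contact_force: [0.1, -0.6, -1.2]
width: 0.0532
gripper_force: 53.1
```

```bash
python3 -c "
from h import *
st(.5128,.0847,.092)"
```

```text
20.6 pos [0.5134 0.0807 0.1419] closing deg 59.6 zaxis [-0.004  0.002 -1.   ] w 0.0532 F [ 0.1 -0.6 -1.2]
dp units [0.012 0.016 0.249]
```

Request:
servo_tool(moves=[{"dp":[0.012,0.016,0.12],"delta_rot":[0,0,0],"fingers":0.5},{"dp":[0,0,0.09],"delta_rot":[0,0,0],"fingers":0.5},{"dp":[0,0,0.02],"delta_rot":[0,0,0],"fingers":0.5},{"dp":[0,0,0],"delta_rot":[0,0,0],"fingers":0.5},{"dp":[0,0,0],"delta_rot":[0,0,0],"fingers":0.6}])

```text
clock: 21.1
position: [0.5156, 0.0841, 0.0984]
ee_rot: [0.001, 0.262, 0.965, 0.001]
contact_force: [0.1, 0.0, -2.0]
width: 0.053
gripper_force: 53.1
```

Request:
servo_tool(moves=[{"dp":[0,0,0],"delta_rot":[0,0,0],"fingers":0.78},{"dp":[0,0,0],"delta_rot":[0,0,0],"fingers":0.78},{"dp":[0,0,-0.1],"delta_rot":[0,0,0],"fingers":0.78},{"dp":[0,0,-0.2],"delta_rot":[0,0,0],"fingers":0.78},{"dp":[0,0,-0.2],"delta_rot":[0,0,0],"fingers":1}])

```text
clock: 21.6
position: [0.5141, 0.084, 0.1982]
ee_rot: [-0.001, 0.262, 0.965, 0.001]
contact_force: [0.0, 0.0, 0.3]
width: 0.0788
gripper_force: 0.0
```

Request:
servo_tool(moves=[{"dp":[-0.12,-0.1,0],"delta_rot":[0,0,0],"fingers":1},{"dp":[-0.12,-0.1,0],"delta_rot":[0,0,0],"fingers":1},{"dp":[-0.12,-0.1,0],"delta_rot":[0,0,0],"fingers":1},{"dp":[-0.12,-0.1,0],"delta_rot":[0,0,0],"fingers":1},{"dp":[-0.1,-0.05,0],"delta_rot":[0,0,0],"fingers":1}])

```text
clock: 22.1
position: [0.5695, -0.0541, 0.1975]
ee_rot: [0.0, 0.263, 0.965, 0.001]
contact_force: [-0.7, 0.4, -0.4]
width: 0.0856
gripper_force: 0.0
```

Request:
servo_tool(moves=[{"dp":[0,0,0],"delta_rot":[0,0,1],"fingers":1},{"dp":[0,0,0],"delta_rot":[0,0,1],"fingers":1},{"dp":[0,0,0],"delta_rot":[0,0,1],"fingers":1},{"dp":[0,0,0],"delta_rot":[0,0,1],"fingers":1},{"dp":[0,0,0],"delta_rot":[0,0,1],"fingers":1}])

```text
clock: 22.6
position: [0.5694, -0.0521, 0.1971]
ee_rot: [-0.0, 0.495, 0.869, 0.001]
contact_force: [0.3, 0.1, 0.7]
width: 0.0855
gripper_force: 0.0
```

Request:
servo_tool(moves=[{"dp":[0,0,0],"delta_rot":[0,0,1],"fingers":1},{"dp":[0,0,0],"delta_rot":[0,0,1],"fingers":1},{"dp":[0,0,0],"delta_rot":[0,0,1],"fingers":1},{"dp":[0,0,0],"delta_rot":[0,0,1],"fingers":1},{"dp":[0,0,0],"delta_rot":[0,0,1],"fingers":1}])

```text
clock: 23.1
position: [0.5694, -0.052, 0.1971]
ee_rot: [-0.001, 0.694, 0.72, 0.001]
contact_force: [0.4, -0.3, -0.3]
width: 0.0853
gripper_force: 0.0
```

```bash
python3 -c "
from h import *
st(.5678,-.0558,.092); save('t3',stoppers())"
```

```text
23.1 pos [ 0.5694 -0.052   0.1971] closing deg 2.1 zaxis [ 0.001  0.002 -1.   ] w 0.0853 F [ 0.4 -0.3 -0.3]
dp units [-0.02  -0.009  0.525]
stopper [0.5126 0.0793] r 0.0229 z 0.0484 tray [-0.055, 0.095] px [191.  14.]
stopper [0.6224 0.0706] r 0.0244 z 0.0484 tray [0.055, 0.098] px [371.  30.]
stopper [ 0.5681 -0.0559] r 0.0239 z 0.0483 tray [0.016, -0.034] px [276. 218.]
stopper [ 0.5363 -0.1127] r 0.0238 z 0.0483 tray [-0.01, -0.093] px [231. 287.]
stopper [ 0.6006 -0.1105] r 0.0235 z 0.0483 tray [0.054, -0.084] px [316. 287.]
```

A is good. B comes next, to the tray's centre.

Request:
servo_tool(moves=[{"dp":[-0.02,-0.007,0.15],"delta_rot":[0,0,0],"fingers":1},{"dp":[0,0,0.2],"delta_rot":[0,0,0],"fingers":1},{"dp":[0,0,0.17],"delta_rot":[0,0,0],"fingers":1},{"dp":[0,0,0],"delta_rot":[0,0,0],"fingers":1},{"dp":[0,0,0],"delta_rot":[0,0,0],"fingers":0.5}])

```text
clock: 23.65
position: [0.5682, -0.056, 0.093]
ee_rot: [-0.001, 0.692, 0.721, 0.001]
contact_force: [0.2, -0.0, 0.5]
width: 0.0731
gripper_force: 0.0
```

Request:
servo_tool(moves=[{"dp":[0,0,0],"delta_rot":[0,0,0],"fingers":0.5},{"dp":[0,0,0],"delta_rot":[0,0,0],"fingers":0.5},{"dp":[0,0,0],"delta_rot":[0,0,0],"fingers":0.5}])

```text
clock: 23.95
position: [0.5692, -0.0563, 0.0955]
ee_rot: [0.001, 0.693, 0.721, 0.002]
contact_force: [-2.2, 1.6, 7.3]
width: 0.053
gripper_force: 52.7
```

Request:
servo_tool(moves=[{"dp":[0,0,-0.1],"delta_rot":[0,0,0],"fingers":0.5},{"dp":[0,0,-0.1],"delta_rot":[0,0,0],"fingers":0.5},{"dp":[0.1,-0.03,0],"delta_rot":[0,0,0],"fingers":0.5},{"dp":[0.115,-0.03,0],"delta_rot":[0,0,0],"fingers":0.5},{"dp":[0,0,0],"delta_rot":[0,0,0],"fingers":0.5}])

```text
clock: 24.45
position: [0.5532, -0.0116, 0.1342]
ee_rot: [-0.001, 0.692, 0.722, 0.001]
contact_force: [0.0, -1.0, -1.7]
width: 0.0533
gripper_force: 53.1
```

```bash
python3 -c "
from h import *
st(.557,-.013,.095)"
```

```text
24.45 pos [ 0.5532 -0.0116  0.1342] closing deg 2.4 zaxis [ 0.001  0.003 -1.   ] w 0.0533 F [ 0.  -1.  -1.7]
dp units [-0.008  0.019  0.196]
```

Request:
servo_tool(moves=[{"dp":[-0.01,0.015,0.1],"delta_rot":[0,0,0],"fingers":0.5},{"dp":[0,0,0.085],"delta_rot":[0,0,0],"fingers":0.5},{"dp":[0,0,0],"delta_rot":[0,0,0],"fingers":0.5},{"dp":[0,0,0],"delta_rot":[0,0,0],"fingers":0.6},{"dp":[0,0,0],"delta_rot":[0,0,0],"fingers":0.78}])

```text
clock: 24.95
position: [0.5577, -0.0158, 0.0968]
ee_rot: [-0.0, 0.693, 0.721, 0.001]
contact_force: [-0.7, 0.4, 0.8]
width: 0.066
gripper_force: 0.0
```

Request:
servo_tool(moves=[{"dp":[0,0,0],"delta_rot":[0,0,0],"fingers":0.78},{"dp":[0,0,-0.1],"delta_rot":[0,0,0],"fingers":0.78},{"dp":[0,0,-0.2],"delta_rot":[0,0,0],"fingers":0.78},{"dp":[0,0,-0.2],"delta_rot":[0,0,0],"fingers":1},{"dp":[-0.12,-0.02,0],"delta_rot":[0,0,0],"fingers":1}])

```text
clock: 25.45
position: [0.5576, -0.0388, 0.2022]
ee_rot: [0.004, 0.692, 0.722, 0.005]
contact_force: [1.1, -0.4, 0.3]
width: 0.0854
gripper_force: 0.0
```

Request:
servo_tool(moves=[{"dp":[-0.13,-0.02,0],"delta_rot":[0,0,0],"fingers":1},{"dp":[-0.13,-0.02,0],"delta_rot":[0,0,0],"fingers":1},{"dp":[-0.12,-0.02,0],"delta_rot":[0,0,0],"fingers":1},{"dp":[0,0,0],"delta_rot":[0,0,-1],"fingers":1},{"dp":[0,0,0],"delta_rot":[0,0,-1],"fingers":1}])

```text
clock: 25.95
position: [0.5451, -0.1173, 0.1964]
ee_rot: [-0.0, 0.616, 0.787, 0.001]
contact_force: [-0.3, 0.4, -0.2]
width: 0.0856
gripper_force: 0.0
```

Request:
servo_tool(moves=[{"dp":[0,0,0],"delta_rot":[0,0,-1],"fingers":1},{"dp":[0,0,0],"delta_rot":[0,0,-1],"fingers":1},{"dp":[0,0,0],"delta_rot":[0,0,-1],"fingers":1},{"dp":[0,0,0],"delta_rot":[0,0,-1],"fingers":1},{"dp":[0,0,0],"delta_rot":[0,0,-1],"fingers":1}])

```text
clock: 26.45
position: [0.5452, -0.1163, 0.1964]
ee_rot: [0.0, 0.402, 0.916, 0.001]
contact_force: [0.5, 0.3, -0.3]
width: 0.0846
gripper_force: 0.0
```

Request:
servo_tool(moves=[{"dp":[0,0,0],"delta_rot":[0,0,-1],"fingers":1},{"dp":[0,0,0],"delta_rot":[0,0,-1],"fingers":1},{"dp":[0,0,0],"delta_rot":[0,0,-1],"fingers":1},{"dp":[0,0,0],"delta_rot":[0,0,0],"fingers":1}])

```text
clock: 26.85
position: [0.5452, -0.1163, 0.1963]
ee_rot: [0.0, 0.262, 0.965, 0.001]
contact_force: [-0.5, 0.1, 0.7]
width: 0.0852
gripper_force: 0.0
```

```bash
python3 -c "
from h import *
st(.5363,-.1127,.092); save('t4',stoppers())"
```

```text
26.85 pos [ 0.5452 -0.1163  0.1963] closing deg 59.6 zaxis [ 0.001  0.002 -1.   ] w 0.0852 F [-0.5  0.1  0.7]
dp units [ 0.048 -0.008  0.521]
stopper [0.5168 0.0775] r 0.0226 z 0.0485 tray [-0.05, 0.093] px [532.  21.]
stopper [ 0.5572 -0.0165] r 0.024 z 0.0484 tray [0.0, 0.004] px [415. 156.]
stopper [0.6201 0.0633] r 0.022 z 0.0484 tray [0.054, 0.091] px [549. 178.]
stopper [ 0.536 -0.113] r 0.0239 z 0.0483 tray [-0.01, -0.094] px [275. 200.]
stopper [ 0.6002 -0.1111] r 0.0238 z 0.0484 tray [0.054, -0.085] px [322. 270.]
```

Request:
servo_tool(moves=[{"dp":[0.048,-0.008,0.12],"delta_rot":[0,0,0],"fingers":1},{"dp":[0,0,0.2],"delta_rot":[0,0,0],"fingers":1},{"dp":[0,0,0.19],"delta_rot":[0,0,0],"fingers":1},{"dp":[0,0,0],"delta_rot":[0,0,0],"fingers":1},{"dp":[0,0,0],"delta_rot":[0,0,0],"fingers":0.5}])

```text
clock: 27.4
position: [0.5362, -0.1127, 0.0939]
ee_rot: [-0.001, 0.263, 0.965, 0.001]
contact_force: [-0.1, -0.5, 0.2]
width: 0.0731
gripper_force: 0.0
```

Request:
servo_tool(moves=[{"dp":[0,0,0],"delta_rot":[0,0,0],"fingers":0.5},{"dp":[0,0,0],"delta_rot":[0,0,0],"fingers":0.5},{"dp":[0,0,0],"delta_rot":[0,0,0],"fingers":0.5}])

```text
clock: 27.7
position: [0.5376, -0.1132, 0.0964]
ee_rot: [0.002, 0.262, 0.965, 0.001]
contact_force: [-1.1, -0.1, 6.5]
width: 0.0525
gripper_force: 52.8
```

Request:
servo_tool(moves=[{"dp":[0,0,-0.1],"delta_rot":[0,0,0],"fingers":0.5},{"dp":[0,0,-0.1],"delta_rot":[0,0,0],"fingers":0.5},{"dp":[0.1,-0.06,0],"delta_rot":[0,0,0],"fingers":0.5},{"dp":[0.1,-0.06,0],"delta_rot":[0,0,0],"fingers":0.5},{"dp":[0,0,0],"delta_rot":[0,0,0],"fingers":0.5}])

```text
clock: 28.2
position: [0.4864, -0.1124, 0.1346]
ee_rot: [-0.001, 0.263, 0.965, 0.001]
contact_force: [0.1, -0.7, -1.5]
width: 0.0527
gripper_force: 53.2
```

```bash
python3 -c "
from h import *
st(.4904,-.1141,.097)"
```

```text
28.2 pos [ 0.4864 -0.1124  0.1346] closing deg 59.5 zaxis [-0.002  0.003 -1.   ] w 0.0527 F [ 0.1 -0.7 -1.5]
dp units [-0.022  0.003  0.188]
```

Request:
servo_tool(moves=[{"dp":[-0.02,0,0.1],"delta_rot":[0,0,0],"fingers":0.5},{"dp":[0,0,0.083],"delta_rot":[0,0,0],"fingers":0.5},{"dp":[0,0,0],"delta_rot":[0,0,0],"fingers":0.5},{"dp":[0,0,0],"delta_rot":[0,0,0],"fingers":0.6},{"dp":[0,0,0],"delta_rot":[0,0,0],"fingers":0.78}])

```text
clock: 28.7
position: [0.4936, -0.1152, 0.0978]
ee_rot: [0.001, 0.262, 0.965, 0.001]
contact_force: [0.2, -1.2, -0.2]
width: 0.0658
gripper_force: 0.0
```

Request:
servo_tool(moves=[{"dp":[0,0,0],"delta_rot":[0,0,0],"fingers":0.78},{"dp":[0,0,-0.1],"delta_rot":[0,0,0],"fingers":0.78},{"dp":[0,0,-0.2],"delta_rot":[0,0,0],"fingers":0.78},{"dp":[0,0,-0.2],"delta_rot":[0,0,0],"fingers":0.78},{"dp":[0,0,-0.2],"delta_rot":[0,0,0],"fingers":0.78}])

```text
clock: 29.2
position: [0.4927, -0.1152, 0.2391]
ee_rot: [0.0, 0.262, 0.965, 0.001]
contact_force: [0.3, -0.1, -0.1]
width: 0.0665
gripper_force: 0.0
```

Request:
servo_tool(moves=[{"dp":[0,0,-0.2],"delta_rot":[0,0,0],"fingers":0.78},{"dp":[0,0,-0.1],"delta_rot":[0,0,0],"fingers":0.78},{"dp":[0,0,0],"delta_rot":[0,0,0],"fingers":0.78}])

```text
clock: 29.5
position: [0.4943, -0.116, 0.3012]
ee_rot: [0.004, 0.262, 0.965, 0.001]
contact_force: [0.6, -0.1, -1.3]
width: 0.0664
gripper_force: 0.0
```

```bash
python3 -c "
from h import *
st(); stoppers()
a=imaging.get_image('scene')[0][90:390,140:500]; save('fin',a.repeat(2,0).repeat(2,1))
im,P=cloud('scene'); hsv=cv2.cvtColor(im,cv2.COLOR_RGB2HSV)
m=(hsv[...,0]>3)&(hsv[...,0]<18)&(hsv[...,1]>90)&(P[...,2]>.06)&(np.hypot(P[...,0]-.42,P[...,1]-.37)<.12)
p=P[m]; print(p.max(0),p.mean(0)); w=p-p.mean(0); print(np.linalg.svd(w,full_matrices=False)[2][0])"
```

```text
29.5 pos [ 0.4943 -0.116   0.3012] closing deg 59.6 zaxis [ 0.008 -0.001 -1.   ] w 0.0664 F [ 0.6 -0.1 -1.3]
stopper [0.5116 0.085 ] r 0.0237 z 0.0484 tray [-0.056, 0.1] px [469.  90.]
stopper [ 0.4921 -0.1153] r 0.0231 z 0.0483 tray [-0.053, -0.101] px [277. 179.]
stopper [ 0.5571 -0.0162] r 0.0231 z 0.0484 tray [0.0, 0.005] px [393. 184.]
stopper [0.6216 0.0703] r 0.0232 z 0.0485 tray [0.055, 0.098] px [495. 195.]
stopper [ 0.6002 -0.1111] r 0.0231 z 0.0483 tray [0.054, -0.085] px [329. 259.]
[0.44790104 0.37727063 0.26203974] [0.43248702 0.36981662 0.19458648]
[ 2.29387071e-02 -6.84414220e-05  9.99736871e-01]
```

View pics/fin.png

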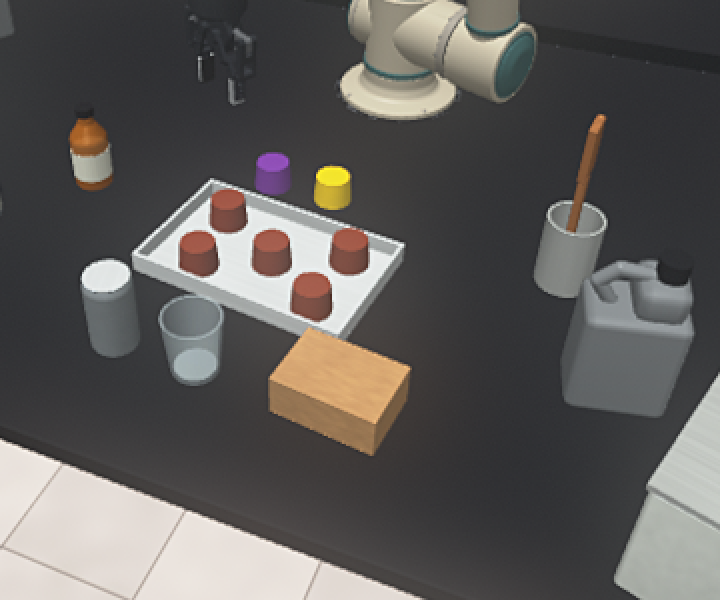

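The five stoppers stand spread over the tray and the paddle is upright in the beaker at (585,175). Its top is at z 0.26, so the handle end is on the beaker floor. The bystanders are in place and the gripper is clear, so I'm handing in.

```bash
python3 -c "
from rig import manip
print(manip.sign_off())"
```

```text
the job is handed in; nothing more can be done
None
```

I handed the job in at about 30 s on the robot clock: the paddle stands blade up in the steel beaker, and all five stoppers are spread upright over the tray, at least 100 mm apart centre to centre. The bystanders look undisturbed in the last picture; hand-in returned no verdict.

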